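Nest the aluminium angles on the rack and close the keeper

TASK

Put the aluminium angles away on the plywood rack: nest the longer loose angle into the angle screwed to the rack, then the shorter one into the longer, flat leg on flat leg and each upright leg pushed fully home against the one behind it, roughly centred so that neither sticks out past the ends of the one it sits in. Then swing the keeper arm all the way round over the stacked uprights, leave everything released, and do not disturb the other things on the bench.

Things in the scene. Friction and masses are not known exactly. Their poses are not given: they have to be found in the camera images.
- nest (a point): On the fixed 8 mm thick angle on the rack (board 130 x 275 mm, top 18 mm above bench): its outer corner line, mid length, on the board. x across its flat leg (90 mm wide, away from robot), y along it (190 mm), z up its upright (50 high, at x 0-8). Home: long angle's origin is 8 mm in x and z from here, short one's 16. Never moves. An angle set down with a gap slides home with a few N.
- rack: The plywood rack's board, fixed to the bench; origin on the bench 18 mm straight below nest, same axes. The board spans x -30 to 100, y -115 to 160 mm.
- long_angle: Loose aluminium angle section, 160 mm long, legs 8 mm thick, about 0.42 kg. It stands as an L: flat leg 80 mm wide on the bench, upright leg 50 mm high. Origin: bottom outer corner line, mid length. x points across the flat leg from corner to toe (upright at x 0-8, flat leg x 0-80), y along the length (80 either way), z up.
- short_angle: Loose aluminium angle section, 110 mm long, legs 8 mm thick, about 0.24 kg. It stands as an L: flat leg 60 mm wide on the bench, upright leg 50 mm high. Origin: bottom outer corner line, mid length. x points across the flat leg from corner to toe (upright at x 0-8, flat leg x 0-60), y along the length (55 either way), z up.
- keeper (a joint): Turn (rad) of the flat steel keeper arm about its post beyond the +y end of the fixed angle. At 0 it points to -x of the nest, clear of the angles; grows counter-clockwise from above to a stop at 1.57, where it lies along -y over the uprights, underside 74 mm above the nest point, 8 mm above the finished stack. Light friction (under 1 N at the pin); stays where left.
- keeper_pin (a point): Upright round wooden pin (16 mm diameter, standing 36 mm above the arm) near the arm's free end, 100 mm from the post's axis; this point is on the pin's axis, 18 mm above the arm's upper face and 18 mm below the pin's top. The arm is 22 mm wide and 12 mm thick.
- keeper_hinge (a point): Point on the post's vertical axis at the arm's underside, 74 mm above the nest point, at x 12, y 128 mm of the nest frame.
- brush_tin: Open steel tin, 68 mm across the rim, 75 mm tall; bystander, origin at the centre of its underside.
- ink_can: Closed dark can with a paper band, 72 mm across, 70 mm tall; bystander, origin at the centre of its underside.
- palette_knife: Palette knife about 200 mm long lying flat; bystander, origin at the centre of its underside.
- lino_block: Plywood block faced with grey lino, 80 x 120 x 22 mm, lying flat; bystander, origin at the centre of its underside.
- brayer: Ink roller with a 100 mm black rubber roll (40 mm thick) and a wooden handle, lying down; bystander, origin at the centre of its underside.
- flat_bar: Flat (not angled) aluminium bar, 180 x 30 x 8 mm, lying flat; not part of the job; bystander, origin at the centre of its underside.

How it is judged:
By the outcome, as a careful person would: the job done as asked, in the order asked, and still so for the second after the job is handed in, with the robot touching nothing.
It also fails if it takes over 72 s, if anything falls off the work surface, if the arm or the gripper's body presses on something with over 40 N, if the wrist force passes 120 N, or if a joint passes its speed limit or range.

ROBOT

A 7-joint arm with a two-finger parallel gripper is mounted at the origin on the work surface. World frame = base frame: x ahead of the robot, y to its left, z up, the work surface at z = 0. Lengths are in m, angles in rad, forces in N, time in s.
With the tool pointing down it reaches from about 0.425 to 0.875 m from the base axis. Payload 4.7 kg.
Tool frame: the origin (TCP) lies at the very end of the fingers, on their centre line; the grasp point (between the pads) lies 19 mm behind it; z points along the fingers, y is the line along which they close (so a half turn about z gives the same grasp; the last joint's range is limited). The gripper opens to 85 mm and grips with 20 to 120 N. Pads are 22 mm wide; open, the fingers measure 114 mm over their backs; the gripper's body (76 mm by 85 mm) begins 54 mm behind the grasp point. The pads swing forward as they close: fully open they stand 13 mm farther back than shut.
Start: joints at [1.34, 0.321, -0.07, 1.45, 0.023, 1.371, -0.057], TCP at [0.158, -0.631, 0.231] pointing down, gripper open.
Joint ranges: [-2.86, 2.86], [-0.3, 2.09], [-1.38, 1.24], [0.06, 2.45], [-1.56, 4.7], [0.09, 2.05], [-2.69, 2.69]. Speed limits (rad/s): [2.57, 2.57, 3.14, 3.14, 3.14, 3.14, 3.14].

INTERFACE

Orientations are given as a unit quaternion [x, y, z, w].
In Python, from rig import ctrl, optics gives the robot as it stands (ctrl), with the cameras (optics).
- The arm moves only by the shell command python3 nudge.py, which reads ROWS from standard input. ROWS is a JSON list of rows, 1 to 5 of them, each written [opening, [dx, dy, dz], turn]: the opening from 0.0 (shut) to 1.0 (fully open), then dx, dy, dz in fractions of the full range, 1 being 0.25 m, then a turn about the tool's z in a scale on which 1.0 is 2 pi rad; each row is the pose to reach, as a shift and turn from the pose commanded when the command began, along the tool's axes at that moment; what a row does not reach only later rows make up. A row lasts 1/12 s, in which the tool goes at most 0.0417 m and 0.125 rad, less where a joint would pass 70% of its speed; a pose out of reach is approached as far as the arm can. The fingers move at their own pace and stop on an object; the grip force is fixed at half the most. Time passes only in rows, so rows that do not move let the fingers close. It prints the time, the measured TCP pose, the force, the opening and the grip force at its end. Shift and turn numbers lie between -1 and 1, and a call with a number outside is refused. Input that does not fit is refused with a message, and nothing moves.
- ctrl.state(): the state, without advancing time (a new reading comes with each control period).
- optics.capture(name): name is "side" or "top" or "wrist"; returns (picture, depth): 420x560x3 uint8, blue, green, red; 420x560 float32, m along the optical axis (not along the pixel's ray), 0 where there is no reading.
- optics.calibration(name): a dict with "K" (3x3 intrinsics, pixels), "extrinsics" (4x4, takes a point from camera to world coordinates). Camera axes: x right, y down, z forward; pixel columns grow to the right and rows downward; lengths in m; the calibration is good to about 2 mm. A picture is of the moment at which its call begins: read the wrist's pose just before it. calibration takes no time and is no camera call; for the wrist camera it gives the pose at the moment of the call.
- ctrl.finish_job(): hands the job in; it is judged then, once.
The state is a dict: "time": time; "joints": joint angles; "joint_vel": joint speeds; "tau": joint torques, N m; "tcp_pos": TCP position; "tcp_rot": TCP orientation; "contact_force": force on the tool from outside, world axes, zero at the start; "wrist_torque": the same for the moment, N m; "opening": opening from 0.0 (shut) to 1.0 (fully open); "gripper_force": force on a finger pad.
Only numpy, scipy, OpenCV 4.12 (cv2) and the standard library are available. Lean on these libraries where they do the work, as an engineer would, in place of code of your own. Each camera call takes 0.05 s, during which the arm holds its last target. There are 200 camera calls.

## Working session

There is one attempt and no reset: what is moved stays moved. The work goes in short steps, Python scripts to look and compute and a shell command to move; the robot and the scene stay as the last step left them, time stands still between calls to the robot, and variables do not carry over. Pictures are saved under pics/ and viewed, at most 10 in all, crops included, and the job is handed in when it is done.

```bash
ls; mkdir -p pics
cat > h.py <<'E'
import numpy as np, cv2
from rig import ctrl, optics
def cloud(n):
    im,d=optics.capture(n); c=optics.calibration(n); K=np.array(c["K"]);T=np.array(c["extrinsics"])
    v,u=np.mgrid[:420,:560]
    P=np.stack([(u-K[0,2])/K[0,0]*d,(v-K[1,2])/K[1,1]*d,d],-1)@T[:3,:3].T+T[:3,3]
    P[d<=0]=np.nan
    return im,P
E
python3 - <<'E'
from h import *
s=ctrl.state();print(s)
for n in("top","side"):
    im,P=cloud(n);cv2.imwrite(f"pics/{n}0.png",im);np.save(f"pics/{n}0.npy",P)
    print(n,optics.calibration(n)["extrinsics"],optics.calibration(n)["K"])
E
```

```text
nudge.py
pics
rig.py
{'time': 0.0, 'joints': array([ 1.34012665,  0.32183454, -0.07007931,  1.45168637,  0.02261805,
        1.37079125, -0.05689307]), 'joint_vel': array([ 7.47917376e-04, -9.59917889e-04,  8.49438513e-04, -4.38091520e-05,
       -1.08418246e-03, -6.47175858e-04,  2.24906037e-04]), 'tau': array([-2.13213257e-04, -4.93584323e+01, -3.82348085e-01, -3.14338338e+01,
        1.29962753e-02,  1.11738138e-02,  2.20748348e-06]), 'tcp_pos': array([ 0.15732796, -0.63011492,  0.23021026]), 'tcp_rot': array([ 9.92517645e-01,  1.22097464e-01, -1.76305297e-04, -9.50070142e-04]), 'contact_force': array([ 0.83728148, -0.10431101,  0.0773076 ]), 'wrist_torque': array([-0.00057255,  0.04058176,  0.00334782]), 'gripper_force': 0.0, 'opening': 0.998244543976855}
top [[ 0.01401271 -0.99953937  0.02691999  0.51644993]
 [-0.99978327 -0.0135914   0.01577003  0.02220712]
 [-0.01539688 -0.02713514 -0.99951319  1.0698927 ]
 [ 0.          0.          0.          1.        ]] [[396.36446467   0.         284.97176688]
 [  0.         396.36446467 212.76216622]
 [  0.           0.           1.        ]]
side [[-0.93948459 -0.21129378  0.2696732   0.25583048]
 [-0.34254323  0.56618196 -0.7497347   0.81460853]
 [ 0.00573018 -0.79673893 -0.60429648  0.75442702]
 [ 0.          0.          0.          1.        ]] [[525.54927704   0.         277.8329701 ]
 [  0.         525.54927704 198.1673059 ]
 [  0.           0.           1.        ]]
```

View pics/top0.png

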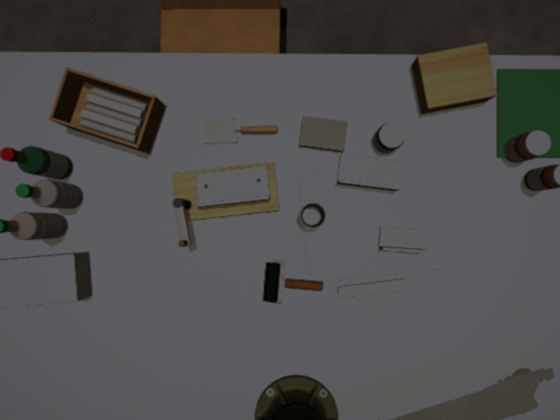

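View pics/side0.png

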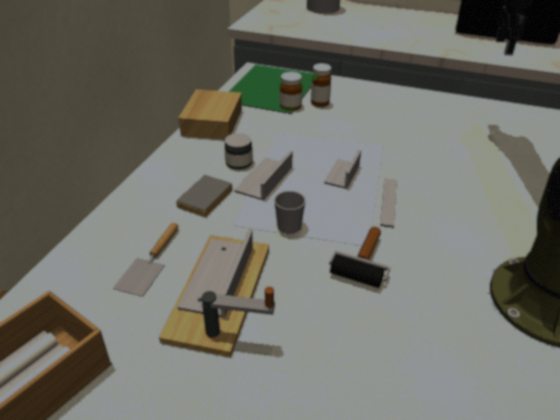

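The top view shows the rack at about (225,190), with the keeper post at (178,203) and its pin at (182,243). The long angle is at (369,172) and the short one at (402,238). The tin sits at (312,215), between the rack and the angles, and the uprights are on the robot side.

Run:
```python
from h import *
P=np.load("pics/top0.npy");S=np.load("pics/side0.npy")
def rect(n,P,box,zlo,zhi):
    x0,x1,y0,y1=box
    m=(P[...,0]>x0)&(P[...,0]<x1)&(P[...,1]>y0)&(P[...,1]<y1)&(P[...,2]>zlo)&(P[...,2]<zhi)
    q=P[m]; 
    if len(q)<5: print(n,len(q));return
    r=cv2.minAreaRect((q[:,:2]*1000).astype(np.float32)); 
    print(n,len(q),"c",np.round(r[0],1),"size",np.round(r[1],1),"ang",round(r[2],1),"z",np.round(np.percentile(q[:,2],[5,50,95]),4))
    l=np.linalg.svd(q[:,:2]-q[:,:2].mean(0),full_matrices=False)[2][0]; print("   mean",np.round(q.mean(0),4),"pca deg",np.round(np.degrees(np.arctan2(l[1],l[0]))%180,2))
# rough boxes from pixels
def px(u,v): return np.round(P[v,u],3)
for p in [(369,172),(402,238),(232,185),(178,203),(182,243),(312,215),(272,282),(370,288),(322,134),(390,138)]: print(p,px(*p))
for nm,Q in(("top",P),("side",S)):
  print(nm)
  Lb=(.53,.68,-.31,-.09); Sb=(.38,.53,-.38,-.19); Fb=(.45,.68,.02,.33)
  rect("long flat",Q,Lb,.004,.014);rect("long up",Q,Lb,.04,.06);rect("long all",Q,Lb,.004,.06)
  rect("short flat",Q,Sb,.004,.014);rect("short up",Q,Sb,.04,.06);rect("short all",Q,Sb,.004,.06)
  rect("fix flat",Q,Fb,.022,.031);rect("fix up",Q,Fb,.055,.075);rect("board",Q,Fb,.012,.022)
  rect("keeper",Q,(.35,.6,.2,.36),.085,.112);rect("pin",Q,(.35,.6,.2,.36),.125,.155)
```

```text
(369, 172) [ 0.657 -0.185  0.008]
(402, 238) [ 0.482 -0.275  0.005]
(232, 185) [0.616 0.18  0.024]
(178, 203) [0.563 0.299 0.107]
(182, 243) [0.467 0.278 0.139]
(312, 215) [ 0.54  -0.034  0.   ]
(272, 282) [0.364 0.07  0.04 ]
(370, 288) [ 0.348 -0.19   0.005]
(322, 134) [ 0.755 -0.057  0.022]
(390, 138) [ 0.735 -0.224  0.072]
top
long flat 1118 c [ 605.7 -200.3] size [148.1 216.7] ang 0.7 z [0.0045 0.0073 0.0106]
   mean [ 0.6513 -0.1873  0.0074] pca deg 85.19
long up 216 c [ 621.5 -175.9] size [158.    8.6] ang 83.6 z [0.0434 0.0487 0.0522]
   mean [ 0.621  -0.1757  0.0486] pca deg 83.57
long all 1405 c [ 605.7 -200.3] size [148.1 216.7] ang 0.7 z [0.0047 0.0079 0.0499]
   mean [ 0.6449 -0.1847  0.0148] pca deg 86.49
short flat 778 c [ 456.2 -281.2] size [135.8 183.2] ang 2.9 z [0.0044 0.0072 0.0101]
   mean [ 0.4832 -0.2669  0.0071] pca deg 87.73
short up 143 c [ 454.3 -266. ] size [110.1   8. ] ang 87.1 z [0.0444 0.0485 0.0519]
   mean [ 0.4544 -0.2657  0.0484] pca deg 87.06
short all 943 c [ 456.2 -281.2] size [135.8 183.2] ang 2.9 z [0.0045 0.0076 0.0492]
   mean [ 0.4782 -0.266
[... 1361 characters left out ...]
ng 1.0 z [0.0048 0.0089 0.0499]
   mean [ 0.469  -0.2601  0.0176] pca deg 91.07
fix flat 2365 c [604.4 209.1] size [ 91.9 255.6] ang 7.4 z [0.0235 0.0257 0.0282]
   mean [0.6179 0.1832 0.0258] pca deg 97.22
fix up 549 c [564.3 197.6] size [ 24.7 235.4] ang 2.9 z [0.0565 0.067  0.071 ]
   mean [0.5639 0.2042 0.0654] pca deg 95.58
board 3254 c [595.8 198.7] size [131.2 277.1] ang 7.2 z [0.0153 0.0178 0.0202]
   mean [0.578  0.236  0.0177] pca deg 89.76
keeper 1059 c [512.9 293.4] size [120.8  26.2] ang 10.8 z [0.093  0.1034 0.1083]
   mean [0.5158 0.2964 0.1023] pca deg 11.16
pin 115 c [462.  281.8] size [14.5 14.7] ang 15.3 z [0.1267 0.138  0.1415]
   mean [0.4612 0.2842 0.1361] pca deg 31.62
```

The manual's scale: shifts go in shares of 0.25 m and turns go in shares of 2 pi rad. Converting my numbers, 0.18 m / 0.25 = 0.72, 0.144 m / 0.25 = 0.576.

```bash
echo '[[1, [0.144, -0.084, 0], 0], [1, [0.288, -0.168, 0], 0], [1, [0.432, -0.252, 0], 0], [1, [0.576, -0.336, 0], 0], [1, [0.72, -0.42, 0], 0]]' | python3 nudge.py
echo '[[1, [0.144, -0.084, 0], 0], [1, [0.288, -0.168, 0], 0], [1, [0.432, -0.252, 0], 0], [1, [0.576, -0.336, 0], 0], [1, [0.72, -0.42, 0], 0]]' | python3 nudge.py
echo '[[1, [0.144, -0.084, 0], -0.0191], [1, [0.288, -0.168, 0], -0.0382], [1, [0.432, -0.252, 0], -0.0573], [1, [0.576, -0.336, 0], -0.0764], [1, [0.72, -0.42, 0], -0.0955]]' | python3 nudge.py
echo '[[1, [0, 0, 0], -0.0191], [1, [0, 0, 0], -0.0382], [1, [0, 0, 0], -0.0573], [1, [0, 0, 0], -0.0764], [1, [0, 0, 0], -0.0955]]' | python3 nudge.py
cat >> h.py <<'E'
def goto(x,y,z,yaw=None):
    """shift in tool axes (and turn so that tool y points at yaw deg) from the present pose"""
    from scipy.spatial.transform import Rotation as Ro
    s=ctrl.state();R=Ro.from_quat(s["tcp_rot"]).as_matrix()
    d=R.T@(np.array([x,y,z])-s["tcp_pos"]); ty=np.degrees(np.arctan2(R[1,1],R[0,1]))
    t=0 if yaw is None else -np.radians((yaw-ty+90)%180-90)
    print("go",np.round(d,4),"turn",round(t,3),"| tcp",np.round(s["tcp_pos"],4),"y-dir",round(ty,2),"tilt",np.round(R[:2,2],4),"t",s["time"])
E
python3 -c "
from h import *
goto(.619,-.176,.2,-6.5)"
cat >> h.py <<'E'
def bar(Q,box,zlo,zhi,n=""):
    x0,x1,y0,y1=box
    m=(Q[...,0]>x0)&(Q[...,0]<x1)&(Q[...,1]>y0)&(Q[...,1]<y1)&(Q[...,2]>zlo)&(Q[...,2]<zhi)
    q=Q[m]
    if len(q)<10: print(n,"few",len(q));return
    r=cv2.minAreaRect((q[:,:2]*1000).astype(np.float32))
    print(n,len(q),"c",np.round(r[0],1),"size",np.round(r[1],1),"ang",round(r[2],1),"mean",np.round(q.mean(0)*1000,1))
E
python3 - <<'E'
from h import *
im,P=cloud("wrist");cv2.imwrite("pics/w1.png",im);np.save("pics/w1.npy",P)
bar(P,(.53,.72,-.31,-.09),.045,.06,"up");bar(P,(.56,.72,-.28,-.09),.0055,.0105,"flat")
print(np.nanpercentile(P[...,2],[5,25,50,75,95]))
E
```

```text
up 1965 c [ 670.2 -185.5] size [159.5 113.3] ang 84.4 mean [ 637.8 -183.4   50.3]
flat 10818 c [ 669.2 -177.9] size [178.1 102. ] ang 88.2 mean [ 659.3 -179.9    7.3]
[-0.00148091 -0.00043203  0.00063199  0.05761145  0.31591222]
```

View pics/w1.png

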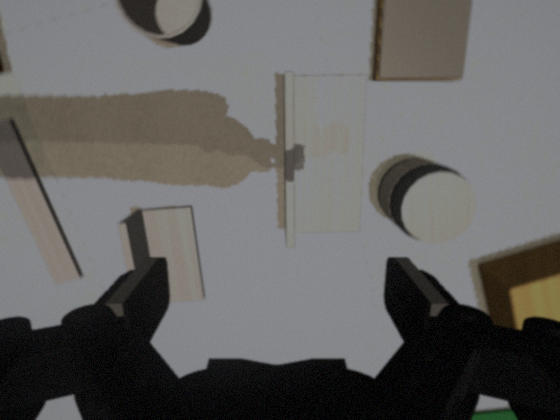

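The long angle's upright is at column 290, rows 72–246. The ink can at (425,200) got into my box, so I'm measuring again without it.

Run:
```python
from h import *
P=np.load("pics/w1.npy")
bar(P,(.58,.65,-.28,-.08),.045,.056,"up");bar(P,(.62,.69,-.25,-.11),.006,.0105,"flat")
goto(.619,-.176,.022,-6.4)
```

```text
up 1558 c [ 617.8 -180.4] size [159.5   8.1] ang 83.9 mean [ 618.6 -172.7   49.2]
flat 8500 c [ 655. -180.] size [140.  70.] ang 90.0 mean [ 657.  -178.3    7.4]
go [0.0197 0.0124 0.2086] turn -0.003 | tcp [ 0.6047 -0.1942  0.2306] y-dir -6.58 tilt [-0.0011  0.0004] t 1.8167
```

Scaled: 0.18 m / 0.25 = 0.72, 0.0115 m / 0.25 = 0.046.

```bash
echo '[[0.6, [0.064, 0.046, 0.12], 0], [0.6, [0.064, 0.046, 0.28], 0], [0.6, [0.064, 0.046, 0.44], 0], [0.6, [0.064, 0.046, 0.6], 0], [0.6, [0.064, 0.046, 0.72], 0]]' | python3 nudge.py
echo '[[0.6, [0, 0, 0.08], 0], [0.6, [0, 0, 0.112], 0], [0, [0, 0, 0.112], 0], [0, [0, 0, 0.112], 0], [0, [0, 0, 0.112], 0]]' | python3 nudge.py
echo '[[0, [0, 0, 0], 0], [0, [0, 0, 0], 0], [0, [0, 0, 0], 0], [0, [0, 0, 0], 0]]' | python3 nudge.py
```

```text
time: 2.23
tcp_pos: [0.6163, -0.1795, 0.0474]
tcp_rot: [0.751, 0.66, -0.001, -0.002]
contact_force: [0.0, -0.9, 0.0]
opening: 0.599
gripper_force: 0.0
time: 2.65
tcp_pos: [0.6199, -0.1801, 0.0253]
tcp_rot: [0.75, 0.661, 0.001, 0.001]
contact_force: [-0.5, 0.1, 1.5]
opening: 0.181
gripper_force: 0.0
time: 2.98
tcp_pos: [0.6198, -0.1801, 0.0256]
tcp_rot: [0.75, 0.661, 0.001, 0.001]
contact_force: [-1.5, 1.0, 6.1]
opening: 0.08
gripper_force: 61.7
```

```bash
echo '[[0, [0, 0, -0.12], 0], [0, [0, 0, -0.24], 0], [0, [0, 0, -0.4], 0], [0, [0, 0, -0.52], 0], [0, [0, 0, -0.52], 0]]' | python3 nudge.py
python3 - <<'E'
from h import *
for n in("top","side"):
    P=np.load(f"pics/{n}0.npy")
    a=np.radians(7.2);ex=np.array([np.cos(a),np.sin(a)]);ey=np.array([-ex[1],ex[0]])
    bar(P,(.54,.61,.05,.275),.06,.073,n+" up")
    bar(P,(.5,.72,.0,.32),.0135,.0225,n+" board")
    bar(P,(.585,.70,.05,.29),.0225,.0285,n+" flat")
E
python3 -c "
from h import *
im,P=cloud('side');cv2.imwrite('pics/s2.png',im[80:300,180:460])"
```

```text
time: 3.4
tcp_pos: [0.6223, -0.1804, 0.1608]
tcp_rot: [0.75, 0.661, 0.003, 0.005]
contact_force: [1.6, -0.5, -3.3]
opening: 0.079
gripper_force: 60.3
top up 245 c [572.4 174.9] size [  8.1 188.1] ang 7.1 mean [572.3 174.6  67. ]
top board 2163 c [601.7 192.4] size [130.2 257. ] ang 7.1 mean [590.9 195.2  17.7]
top flat 1702 c [619.4 181.1] size [ 86.1 190.3] ang 7.1 mean [622.3 176.1  25.4]
side up 367 c [568.3 168.6] size [  9.2 177.2] ang 7.2 mean [566.8 174.5  66.8]
side board 2892 c [596.2 194.2] size [131.1 268. ] ang 7.0 mean [578.7 225.   17.8]
side flat 2122 c [619.5 180.1] size [ 69.  193.9] ang 7.0 mean [622.5 178.8  25.7]
```

View pics/s2.png

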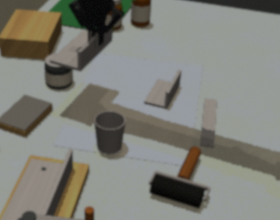

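Scaled: 0.178 m / 0.25 = 0.712, -0.03 m / 0.25 = -0.12.

```bash
echo '[[0, [0.12, -0.02, 0], 0], [0, [0.26, -0.044, 0], 0], [0, [0.4, -0.068, 0], 0], [0, [0.56, -0.096, 0], 0], [0, [0.712, -0.12, 0], 0]]' | python3 nudge.py
echo '[[0, [0.144, -0.024, 0], -0.0095], [0, [0.288, -0.048, 0], -0.0191], [0, [0.432, -0.072, 0], -0.0286], [0, [0.576, -0.096, 0], -0.0377], [0, [0.708, -0.12, 0], -0.0377]]' | python3 nudge.py
echo '[[0, [0, 0, 0], 0]]' | python3 nudge.py
python3 -c "
from h import *
goto(.603,.179,.053,7.1)"
```

```text
time: 3.87
tcp_pos: [0.6086, 0.0019, 0.1504]
tcp_rot: [0.75, 0.661, -0.002, -0.002]
contact_force: [0.8, 1.6, -5.1]
opening: 0.079
gripper_force: 60.3
time: 4.28
tcp_pos: [0.6013, 0.1815, 0.1504]
tcp_rot: [0.666, 0.746, -0.002, -0.001]
contact_force: [0.5, 0.5, -4.6]
opening: 0.083
gripper_force: 60.2
time: 4.37
tcp_pos: [0.5988, 0.1908, 0.1512]
tcp_rot: [0.662, 0.749, 0.001, -0.004]
contact_force: [-0.6, 3.1, -3.7]
opening: 0.083
gripper_force: 60.2
go [-0.013   0.0031  0.0981] turn -0.001 | tcp [0.5988 0.1908 0.1512] y-dir 7.07 tilt [-0.005   0.0073] t 4.3667
```

```bash
echo '[[0, [0, 0, 0], 0], [0, [0, 0, 0], 0], [0, [0, 0, 0], 0]]' | python3 nudge.py | sed -n 2p
python3 - <<'E'
from h import *
goto(.603,.179,.053,7.1)
im,P=cloud("top")
bar(P,(.56,.66,.02,.3),.12,.15,"held");
im,P=cloud("wrist");cv2.imwrite("pics/w3.png",im)
E
```

```text
tcp_pos: [0.603, 0.1775, 0.1515]
go [0.0016 0.0004 0.0985] turn -0.015 | tcp [0.603  0.1775 0.1515] y-dir 6.23 tilt [-0.0026 -0.002 ] t 4.6167
held 514 c [634.1 140.7] size [56.3 75.2] ang 6.3 mean [638.2 138.  133.3]
```

View pics/w3.png

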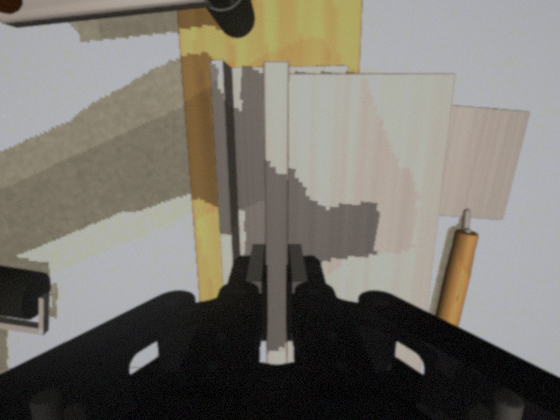

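The long angle hangs level at column 277, parallel to the fixed upright at column 228, with a clear gap between them. I'll lower it.

Scaled: 0.094 m / 0.25 = 0.376, 0.092 m / 0.25 = 0.368, -0.015 rad / 6.2832 = -0.0024.

```bash
echo '[[0, [0.006, 0, 0.12], -0.0024], [0, [0.006, 0, 0.24], -0.0024], [0, [0.006, 0, 0.32], -0.0024], [0, [0.006, 0, 0.368], -0.0024], [0, [0.006, 0, 0.376], -0.0024]]' | python3 nudge.py
echo '[[0, [0, 0, 0], 0], [0, [0, 0, 0.008], 0], [0, [0, 0, 0.016], 0], [0, [0, 0, 0.016], 0]]' | python3 nudge.py
```

```text
time: 5.13
tcp_pos: [0.6017, 0.1794, 0.0563]
tcp_rot: [0.662, 0.75, -0.002, -0.001]
contact_force: [-0.8, -0.4, -5.8]
opening: 0.08
gripper_force: 60.3
time: 5.47
tcp_pos: [0.604, 0.1815, 0.0563]
tcp_rot: [0.661, 0.75, 0.001, 0.001]
contact_force: [1.2, 0.8, -4.9]
opening: 0.078
gripper_force: 60.3
```

Scaled: 0.003 m / 0.25 = 0.012, 0.002 m / 0.25 = 0.008.

```bash
echo '[[0, [0, 0, 0.004], 0], [0, [0, 0, 0.008], 0], [0, [0, 0, 0.012], 0], [0, [0, 0, 0.012], 0]]' | python3 nudge.py
echo '[[0, [0, 0, 0.004], 0], [0, [0, 0, 0.008], 0], [0, [0, 0, 0.008], 0], [0, [0, 0, 0.008], 0]]' | python3 nudge.py
```

```text
time: 5.8
tcp_pos: [0.6032, 0.1813, 0.0522]
tcp_rot: [0.661, 0.75, -0.0, 0.0]
contact_force: [0.3, 0.3, -5.4]
opening: 0.082
gripper_force: 60.3
time: 6.13
tcp_pos: [0.6033, 0.1814, 0.0516]
tcp_rot: [0.661, 0.75, -0.0, 0.0]
contact_force: [-4.7, -2.2, 5.8]
opening: 0.078
gripper_force: 61.9
```

Scaled: -0.05 m / 0.25 = -0.2, -0.04 m / 0.25 = -0.16.

```bash
echo '[[0.2, [0, 0, 0], 0], [0.2, [0, 0, 0], 0], [0.2, [0, 0, 0], 0]]' | python3 nudge.py | tail -2
echo '[[0.2, [0, 0, -0.08], 0], [0.2, [0, 0, -0.16], 0], [0, [0, 0.08, -0.2], 0], [0, [0, 0.132, -0.2], 0], [0, [0, 0.132, -0.2], 0]]' | python3 nudge.py
echo '[[0, [0, 0, 0], 0], [0, [0, 0, 0.08], 0], [0, [0, 0, 0.16], 0], [0, [0, 0, 0.16], 0]]' | python3 nudge.py
python3 - <<'E'
from h import *
im,P=cloud("top")
bar(P,(.54,.64,.05,.275),.070,.08,"long up");bar(P,(.54,.64,.05,.275),.061,.07,"fix up")
goto(.603,.179,.044,7.1)
E
```

```text
opening: 0.201
gripper_force: 0.0
time: 6.8
tcp_pos: [0.6393, 0.1856, 0.1015]
tcp_rot: [0.662, 0.75, 0.002, 0.001]
contact_force: [-1.2, -0.4, -0.4]
opening: -0.003
gripper_force: 0.0
time: 7.13
tcp_pos: [0.6323, 0.1843, 0.0556]
tcp_rot: [0.661, 0.75, -0.003, -0.002]
contact_force: [-1.6, -0.7, -0.8]
opening: -0.0
gripper_force: 0.0
long up 52 c [599.7 121.8] size [37.4 37.1] ang 6.5 mean [612.9 122.2  74.8]
fix up 55 c [597.8 104.1] size [41.2 41. ] ang 8.4 mean [584.2 102.3  66.8]
go [-0.0018 -0.0307  0.0137] turn 0.003 | tcp [0.6333 0.1847 0.0576] y-dir 7.26 tilt [-0.0057 -0.0016] t 7.1833
```

Scaled: -0.02 m / 0.25 = -0.08, 0.012 m / 0.25 = 0.048.

```bash
echo '[[0, [0, 0, 0.048], 0], [0, [0, -0.02, 0.048], 0], [0, [0, -0.04, 0.048], 0], [0, [0, -0.06, 0.048], 0], [0, [0, -0.08, 0.048], 0]]' | python3 nudge.py|sed -n '2p;4p'
echo '[[0, [0, -0.012, 0], 0], [0, [0, -0.024, 0], 0], [0, [0, -0.036, 0], 0], [0, [0, -0.048, 0], 0], [0, [0, -0.048, 0], 0]]' | python3 nudge.py|sed -n '2p;4p'
echo '[[0, [0, -0.004, 0], 0], [0, [0, -0.008, 0], 0], [0, [0, -0.012, 0], 0], [0, [0, -0.012, 0], 0]]' | python3 nudge.py|sed -n '2p;4p'
```

```text
tcp_pos: [0.6165, 0.1832, 0.0491]
contact_force: [2.4, 1.0, -1.8]
tcp_pos: [0.6051, 0.1815, 0.0493]
contact_force: [4.4, 0.2, 2.2]
tcp_pos: [0.6014, 0.1812, 0.0485]
contact_force: [3.2, -0.0, 3.7]
```

Scaled: -0.003 m / 0.25 = -0.012, -0.002 m / 0.25 = -0.008.

```bash
echo '[[0, [0, -0.004, 0], 0], [0, [0, -0.008, 0], 0], [0, [0, -0.012, 0], 0], [0, [0, -0.012, 0], 0]]' | python3 nudge.py|sed -n '2p;4p'
echo '[[0, [0, -0.004, 0], 0], [0, [0, -0.008, 0], 0], [0, [0, -0.012, 0], 0], [0, [0, -0.012, 0], 0]]' | python3 nudge.py|sed -n '2p;4p'
```

```text
tcp_pos: [0.5977, 0.1807, 0.0481]
contact_force: [4.1, -0.2, 4.9]
tcp_pos: [0.5961, 0.1805, 0.0483]
contact_force: [6.5, 0.7, 2.1]
```

Scaled: -0.003 m / 0.25 = -0.012, -0.002 m / 0.25 = -0.008.

```bash
echo '[[0, [0, -0.004, 0], 0], [0, [0, -0.008, 0], 0], [0, [0, -0.012, 0], 0], [0, [0, -0.012, 0], 0]]' | python3 nudge.py|sed -n '2p;4p'
echo '[[0, [0, -0.004, 0], 0], [0, [0, -0.008, 0], 0], [0, [0, -0.012, 0], 0], [0, [0, -0.012, 0], 0]]' | python3 nudge.py|sed -n '2p;4p'
```

```text
tcp_pos: [0.5942, 0.18, 0.0479]
contact_force: [10.2, 2.4, -4.0]
tcp_pos: [0.5941, 0.1801, 0.0482]
contact_force: [17.4, 3.5, -9.0]
```

Scaled: -0.16 m / 0.25 = -0.64, 0.01 m / 0.25 = 0.04.

```bash
echo '[[0, [0, 0.032, -0.08], 0], [0.3, [0, 0.04, -0.24], 0], [0.6, [0, 0.04, -0.4], 0], [0.6, [0, 0.04, -0.56], 0], [0.6, [0, 0.04, -0.64], 0]]' | python3 nudge.py|sed -n '2p;4p'
echo '[[0.6, [-0.14, -0.068, 0], 0], [0.6, [-0.28, -0.136, 0], 0], [0.6, [-0.42, -0.204, 0], 0], [0.6, [-0.568, -0.276, 0], 0]]' | python3 nudge.py|sed -n '2p'
echo '[[0.6, [-0.14, -0.068, 0], 0], [0.6, [-0.28, -0.136, 0], 0], [0.6, [-0.42, -0.204, 0], 0], [0.6, [-0.568, -0.276, 0], 0]]' | python3 nudge.py|sed -n '2p'
echo '[[0.6, [-0.14, -0.068, 0], 0.0127], [0.6, [-0.28, -0.136, 0], 0.028], [0.6, [-0.42, -0.204, 0], 0.028], [0.6, [-0.568, -0.276, 0], 0.028], [0.6, [-0.568, -0.276, 0], 0.028]]' | python3 nudge.py|sed -n '2p'
echo '[[0.6, [0, 0, 0], 0], [0.6, [0, 0, 0], 0], [0.6, [0, 0, 0], 0]]' | python3 nudge.py|sed -n '2p'
python3 - <<'E'
from h import *
im,P=cloud("top")
bar(P,(.54,.64,.05,.275),.070,.08,"long up");bar(P,(.54,.585,.05,.275),.06,.07,"fix up");bar(P,(.60,.72,.05,.275),.031,.037,"long flat")
im,P=cloud("wrist");cv2.imwrite("pics/w4.png",im)
bar(P,(.42,.485,-.36,-.18),.044,.056,"short up")
goto(.452,-.268,.022,-3)
E
```

```text
tcp_pos: [0.5986, 0.1817, 0.2117]
contact_force: [1.3, 0.7, 1.0]
tcp_pos: [0.5455, 0.0307, 0.2064]
tcp_pos: [0.4949, -0.1186, 0.2066]
tcp_pos: [0.441, -0.2759, 0.206]
tcp_pos: [0.4473, -0.2656, 0.2074]
long up 222 c [577.8 170.8] size [ 16.2 174. ] ang 7.2 mean [579.7 179.8  74.8]
fix up 242 c [572.7 174.6] size [  9.1 186.7] ang 7.1 mean [572.2 177.3  66.6]
long flat 1105 c [631.6 182.1] size [ 63.7 169. ] ang 0.3 mean [628.1 181.   33.7]
short up 1159 c [ 450.9 -269.5] size [109.2   7.8] ang 87.3 mean [ 450.9 -267.5   49.5]
go [-0.0021  0.0045  0.1859] turn 0.005 | tcp [ 0.4478 -0.2659  0.2079] y-dir -2.7 tilt [-0.001   0.0009] t 11.5333
```

Scaled: 0.17 m / 0.25 = 0.68, 0.155 m / 0.25 = 0.62.

```bash
echo '[[0.6, [-0.01, 0.014, 0.16], 0], [0.6, [-0.01, 0.014, 0.32], 0], [0.6, [-0.01, 0.014, 0.48], 0], [0.6, [-0.01, 0.014, 0.62], 0], [0.6, [-0.01, 0.014, 0.68], 0]]' | python3 nudge.py|sed -n '2p;4p'
echo '[[0.5, [0, 0, 0.032], 0], [0.3, [0, 0, 0.056], 0], [0, [0, 0, 0.056], 0], [0, [0, 0, 0.056], 0], [0, [0, 0, 0.056], 0]]' | python3 nudge.py|sed -n '2p;4p'
echo '[[0, [0, 0, 0], 0], [0, [0, 0, 0], 0], [0, [0, 0, 0], 0]]' | python3 nudge.py
```

```text
tcp_pos: [0.4481, -0.2673, 0.0336]
contact_force: [-1.3, -0.1, -1.0]
tcp_pos: [0.4519, -0.2708, 0.0257]
contact_force: [0.3, 0.1, -2.7]
time: 12.62
tcp_pos: [0.4517, -0.2709, 0.0255]
tcp_rot: [0.725, 0.689, 0.0, 0.001]
contact_force: [-0.0, 0.3, 4.9]
opening: 0.075
gripper_force: 62.0
```

Scaled: -0.15 m / 0.25 = -0.6, -0.13 m / 0.25 = -0.52.

```bash
echo '[[0, [0, 0, -0.12], 0], [0, [0, 0, -0.24], 0], [0, [0, 0, -0.4], 0], [0, [0, 0, -0.52], 0], [0, [0, 0, -0.6], 0]]' | python3 nudge.py|sed -n '2p;4,6p'
echo '[[0, [0.12, 0.036, 0], 0], [0, [0.24, 0.072, 0], 0], [0, [0.36, 0.108, 0], 0], [0, [0.48, 0.144, 0], 0], [0, [0.612, 0.1812, 0], 0]]' | python3 nudge.py|sed -n '2p'
echo '[[0, [0.152, 0.044, 0], 0], [0, [0.304, 0.088, 0], 0], [0, [0.456, 0.136, 0], 0], [0, [0.612, 0.1812, 0], 0]]' | python3 nudge.py|sed -n '2p'
echo '[[0, [0.14, 0.04, 0], -0.0095], [0, [0.28, 0.08, 0], -0.0191], [0, [0.4, 0.12, 0], -0.028], [0, [0.52, 0.156, 0], -0.028], [0, [0.612, 0.1812, 0], -0.028]]' | python3 nudge.py|sed -n '2p'
echo '[[0, [0, 0, 0], 0], [0, [0, 0, 0], 0], [0, [0, 0, 0], 0], [0, [0, 0, 0], 0]]' | python3 nudge.py|sed -n '2p;4,6p'
python3 - <<'E'
from h import *
goto(.611,.1815,.0595,7.1)
im,P=cloud("wrist");cv2.imwrite("pics/w5.png",im)
E
```

```text
tcp_pos: [0.4518, -0.271, 0.1778]
contact_force: [1.7, -0.9, -2.7]
opening: 0.082
gripper_force: 61.2
tcp_pos: [0.5034, -0.1194, 0.1741]
tcp_pos: [0.5566, 0.0317, 0.1741]
tcp_pos: [0.6095, 0.1839, 0.1736]
tcp_pos: [0.6096, 0.1791, 0.1738]
contact_force: [-0.6, -0.4, -2.5]
opening: 0.078
gripper_force: 61.1
go [0.0024 0.0018 0.1143] turn -0.0 | tcp [0.6096 0.1791 0.1738] y-dir 7.09 tilt [-0.0006 -0.0017] t 14.5333
```

View pics/w5.png

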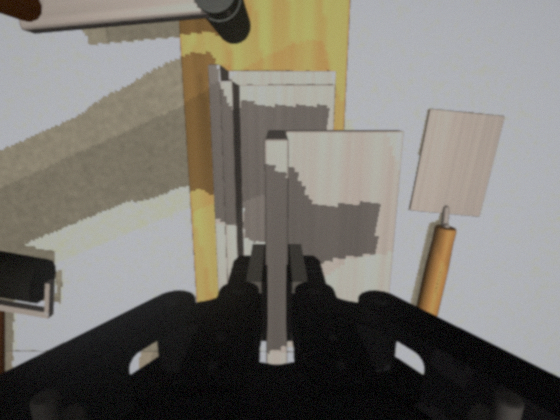

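The short angle is held at column 277. The long one is nested against the fixed upright at columns 215–240 with nothing sticking out at the visible end. I'll lower it until it touches.

Scaled: 0.11 m / 0.25 = 0.44, 0.105 m / 0.25 = 0.42.

```bash
echo '[[0, [0.008, 0.008, 0.12], 0], [0, [0.008, 0.008, 0.24], 0], [0, [0.008, 0.008, 0.36], 0], [0, [0.008, 0.008, 0.42], 0], [0, [0.008, 0.008, 0.44], 0]]' | python3 nudge.py|sed -n '2p;4p'
echo '[[0, [0, 0, 0.008], 0], [0, [0, 0, 0.008], 0], [0, [0, 0, 0.008], 0], [0, [0, 0, 0.008], 0]]' | python3 nudge.py|sed -n '2p;4p'
```

```text
tcp_pos: [0.6094, 0.181, 0.0611]
contact_force: [-0.8, -0.7, -1.9]
tcp_pos: [0.6125, 0.1839, 0.0642]
contact_force: [-0.2, 0.1, -2.8]
```

Scaled: 0.003 m / 0.25 = 0.012, 0.002 m / 0.25 = 0.008.

```bash
echo '[[0, [0, 0, 0.004], 0], [0, [0, 0, 0.008], 0], [0, [0, 0, 0.012], 0], [0, [0, 0, 0.012], 0]]' | python3 nudge.py|sed -n '2p;4p'
echo '[[0, [0, 0, 0.004], 0], [0, [0, 0, 0.008], 0], [0, [0, 0, 0.008], 0], [0, [0, 0, 0.008], 0]]' | python3 nudge.py|sed -n '2p;4p'
```

```text
tcp_pos: [0.6115, 0.1835, 0.0596]
contact_force: [-0.8, 0.2, -0.4]
tcp_pos: [0.6115, 0.1835, 0.0595]
contact_force: [-5.1, -2.7, 10.0]
```

Scaled: -0.05 m / 0.25 = -0.2, 0.033 m / 0.25 = 0.132.

```bash
echo '[[0.2, [0, 0, 0], 0], [0.2, [0, 0, 0], 0], [0.2, [0, 0, 0], 0]]' | python3 nudge.py | tail -2
echo '[[0.2, [0, 0, -0.08], 0], [0.2, [0, 0, -0.16], 0], [0, [0, 0.08, -0.2], 0], [0, [0, 0.132, -0.2], 0], [0, [0, 0.132, -0.2], 0]]' | python3 nudge.py|sed -n '2p;4p'
echo '[[0, [0, 0, 0], 0], [0, [0, 0, 0.08], 0], [0, [0, 0, 0.16], 0], [0, [0, 0, 0.2], 0], [0, [0, 0, 0.2], 0]]' | python3 nudge.py|sed -n '2p;4p'
echo '[[0, [0, -0.02, 0], 0], [0, [0, -0.04, 0], 0], [0, [0, -0.06, 0], 0], [0, [0, -0.08, 0], 0], [0, [0, -0.08, 0], 0]]' | python3 nudge.py|sed -n '2p;4p'
echo '[[0, [0, -0.012, 0], 0], [0, [0, -0.024, 0], 0], [0, [0, -0.036, 0], 0], [0, [0, -0.036, 0], 0]]' | python3 nudge.py|sed -n '2p;4p'
```

```text
opening: 0.196
gripper_force: 0.0
tcp_pos: [0.6468, 0.1875, 0.1081]
contact_force: [-0.6, -1.1, -1.1]
tcp_pos: [0.6411, 0.1866, 0.0537]
contact_force: [-0.1, 0.3, 0.8]
tcp_pos: [0.6239, 0.1854, 0.0586]
contact_force: [0.6, 0.8, 0.0]
tcp_pos: [0.6145, 0.1838, 0.0573]
contact_force: [-0.0, 0.7, 1.0]
```

Scaled: -0.008 m / 0.25 = -0.032, -0.006 m / 0.25 = -0.024.

```bash
echo '[[0, [0, -0.008, 0], 0], [0, [0, -0.016, 0], 0], [0, [0, -0.024, 0], 0], [0, [0, -0.032, 0], 0], [0, [0, -0.032, 0], 0]]' | python3 nudge.py|sed -n '2p;4p'
echo '[[0, [0, -0.004, 0], 0], [0, [0, -0.008, 0], 0], [0, [0, -0.012, 0], 0], [0, [0, -0.012, 0], 0]]' | python3 nudge.py|sed -n '2p;4p'
echo '[[0, [0, -0.004, 0], 0], [0, [0, -0.008, 0], 0], [0, [0, -0.012, 0], 0], [0, [0, -0.012, 0], 0]]' | python3 nudge.py|sed -n '2p;4p'
```

```text
tcp_pos: [0.6078, 0.1828, 0.0576]
contact_force: [2.8, 0.3, -0.2]
tcp_pos: [0.6056, 0.1826, 0.0579]
contact_force: [5.4, 1.0, 1.0]
tcp_pos: [0.604, 0.1824, 0.0584]
contact_force: [8.5, 1.0, 0.5]
```

Scaled: -0.003 m / 0.25 = -0.012, -0.002 m / 0.25 = -0.008.

```bash
echo '[[0, [0, -0.004, 0], 0], [0, [0, -0.008, 0], 0], [0, [0, -0.012, 0], 0], [0, [0, -0.012, 0], 0]]' | python3 nudge.py|sed -n '2p;4p'
echo '[[0, [0, -0.004, 0], 0], [0, [0, -0.008, 0], 0], [0, [0, -0.012, 0], 0], [0, [0, -0.012, 0], 0]]' | python3 nudge.py|sed -n '2p;4p'
echo '[[0, [0, -0.004, 0], 0], [0, [0, -0.008, 0], 0], [0, [0, -0.008, 0], 0], [0, [0, -0.008, 0], 0]]' | python3 nudge.py|sed -n '2p;4p'
```

```text
tcp_pos: [0.6019, 0.182, 0.0582]
contact_force: [10.6, 2.1, -1.4]
tcp_pos: [0.6015, 0.182, 0.059]
contact_force: [17.1, 3.3, -5.3]
tcp_pos: [0.6013, 0.1819, 0.0594]
contact_force: [19.9, 4.1, -7.4]
```

Scaled: -0.15 m / 0.25 = -0.6, 0.012 m / 0.25 = 0.048.

```bash
echo '[[0, [0, 0.048, -0.04], 0], [0, [0, 0.064, -0.2], 0], [0, [0, 0.064, -0.36], 0], [0, [0, 0.064, -0.48], 0], [0, [0, 0.064, -0.6], 0]]' | python3 nudge.py|sed -n '2p;4p'
echo '[[0.45, [0.1, -0.112, 0], 0.0191], [0.45, [0.2, -0.224, 0], 0.0382], [0.45, [0.3, -0.336, 0], 0.0573], [0.45, [0.4, -0.448, 0], 0.0764], [0.45, [0.46, -0.52, 0], 0.0955]]' | python3 nudge.py|sed -n '2p'
echo '[[0.45, [0, 0, 0], 0.0191], [0.45, [0, 0, 0], 0.0382], [0.45, [0, 0, 0], 0.0573], [0.45, [0, 0, 0], 0.0764], [0.45, [0, 0, 0], 0.0955]]' | python3 nudge.py|sed -n '2p'
echo '[[0.45, [0, 0, 0], 0.0191], [0.45, [0, 0, 0], 0.0382], [0.45, [0, 0, 0], 0.0438], [0.45, [0, 0, 0], 0.0438], [0.45, [0, 0, 0], 0.0438]]' | python3 nudge.py|sed -n '2p'
python3 - <<'E'
from h import *
goto(.465,.2815,.115,-77)
im,P=cloud("side");bar(P,(.42,.5,.24,.32),.126,.15,"pin side")
im,P=cloud("wrist");bar(P,(.42,.5,.24,.32),.126,.15,"pin wrist");cv2.imwrite("pics/w6.png",im)
im,P=cloud("side")
cv2.imwrite("pics/s6.png",cv2.resize(im[160:360,120:400],None,fx=2,fy=2))
E
```

```text
tcp_pos: [0.6077, 0.1835, 0.2085]
contact_force: [1.0, 0.4, -0.1]
tcp_pos: [0.4604, 0.2835, 0.2067]
tcp_pos: [0.464, 0.2806, 0.2065]
tcp_pos: [0.4647, 0.2807, 0.2067]
go [ 0.0007 -0.0007  0.0917] turn -0.003 | tcp [0.4647 0.2807 0.2067] y-dir -77.19 tilt [-0.0024 -0.0011] t 21.5833
pin side 112 c [461.9 282.1] size [14.2 14.7] ang 20.4 mean [461.3 284.  135.9]
pin wrist 595 c [464.2 279.6] size [15.3 15.2] ang 85.2 mean [465.3 279.9 137.9]
```

View pics/s6.png

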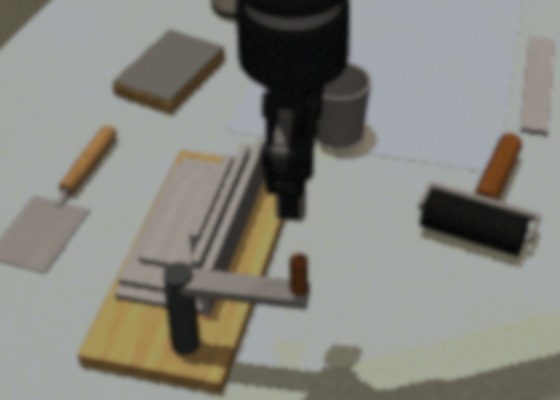

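All three angles are nested tightly, with the three uprights around (225,230), and the pin at (299,275) is directly below the tool. I'll lower the fingers around the pin.

Scaled: 0.09 m / 0.25 = 0.36, 0.075 m / 0.25 = 0.3.

```bash
echo '[[0.45, [0, 0, 0.16], 0], [0.45, [0, 0, 0.3], 0], [0.35, [0, 0, 0.36], 0], [0.35, [0, 0, 0.36], 0], [0.35, [0, 0, 0.36], 0]]' | python3 nudge.py
python3 - <<'E'
from h import *
# arc waypoints from current pose: tool axes of the pose at start of each 0.5-rad chunk
h=np.array([.5631,.303]);s=ctrl.state();p=s["tcp_pos"][:2]-h
a0=np.degrees(np.arctan2(p[1],p[0]))%360;print("r",np.hypot(*p),"a0",a0,"end",277.1)
goto(*s["tcp_pos"],a0+90)
n=3;st=(277.1-a0)/n
print("chunk deg",st,"turn",-np.radians(st))
# chord in frame: tool y = tangent(fwd), tool x = tangent rotated +90 => radial inward?
ty=np.array([0,1.]);
for k in (1/4,2/4,3/4,1):
    t=np.radians(st*k);print("dy",round(.1*np.sin(t),4),"dx inward",round(.1*(1-np.cos(t)),4),"turn",round(-t,3))
E
```

```text
time: 22.15
tcp_pos: [0.4653, 0.2808, 0.1169]
tcp_rot: [0.994, 0.111, -0.001, 0.0]
contact_force: [0.5, 0.1, 0.6]
opening: 0.348
gripper_force: 0.0
r 0.10025133858341204 a0 192.80053939592557 end 277.1
go [0. 0. 0.] turn -0.001 | tcp [0.4653 0.2808 0.1169] y-dir -77.26 tilt [-0.0019 -0.0004] t 22.15
chunk deg 28.099820201358153 turn -0.49043438173211573
dy 0.0122 dx inward 0.0008 turn -0.123
dy 0.0243 dx inward 0.003 turn -0.245
dy 0.036 dx inward 0.0067 turn -0.368
dy 0.0471 dx inward 0.0118 turn -0.49
```

Scaled: 0.047 m / 0.25 = 0.188, 0.036 m / 0.25 = 0.144, -0.49 rad / 6.2832 = -0.078.

```bash
echo '[[0.35, [0.004, 0.048, 0], -0.0191], [0.35, [0.012, 0.096, 0], -0.039], [0.35, [0.028, 0.144, 0], -0.0589], [0.35, [0.048, 0.188, 0], -0.078], [0.35, [0.048, 0.188, 0], -0.078]]' | python3 nudge.py|sed -n '2,4p'
echo '[[0.35, [0.004, 0.048, 0], -0.0191], [0.35, [0.012, 0.096, 0], -0.039], [0.35, [0.028, 0.144, 0], -0.0589], [0.35, [0.048, 0.188, 0], -0.078], [0.35, [0.048, 0.188, 0], -0.078]]' | python3 nudge.py|sed -n '2,4p'
echo '[[0.35, [0.004, 0.048, 0], -0.0191], [0.35, [0.012, 0.096, 0], -0.039], [0.35, [0.028, 0.144, 0], -0.0589], [0.35, [0.048, 0.188, 0], -0.078], [0.35, [0.048, 0.188, 0], -0.078]]' | python3 nudge.py|sed -n '2,4p'
echo '[[0.35, [0, 0, 0], 0], [0.35, [0, 0, 0], 0]]' | python3 nudge.py|sed -n '2,4p'
python3 - <<'E'
from h import *
h=np.array([.5631,.303]);s=ctrl.state();p=s["tcp_pos"][:2]-h
print(np.hypot(*p),np.degrees(np.arctan2(p[1],p[0]))%360);goto(*s["tcp_pos"],7.1)
im,P=cloud("side");bar(P,(.52,.64,.16,.26),.126,.142,"pin side")
E
```

```text
tcp_pos: [0.4907, 0.2359, 0.1193]
tcp_rot: [0.937, 0.348, 0.002, 0.001]
contact_force: [0.5, 0.1, -0.6]
tcp_pos: [0.5303, 0.2093, 0.1188]
tcp_rot: [0.826, 0.564, 0.002, 0.0]
contact_force: [-0.9, -0.2, -0.4]
tcp_pos: [0.5776, 0.205, 0.1182]
tcp_rot: [0.664, 0.747, 0.001, 0.0]
contact_force: [-0.3, -0.3, 0.7]
tcp_pos: [0.575, 0.2051, 0.1177]
tcp_rot: [0.665, 0.747, 0.0, -0.0]
contact_force: [-0.8, 0.5, -0.3]
0.09861799160105603 276.9311639758745
go [0. 0. 0.] turn -0.007 | tcp [0.575  0.2051 0.1177] y-dir 6.69 tilt [-0.      0.0001] t 23.5667
pin side 215 c [573.2 207.6] size [57.2 23.7] ang 6.1 mean [571.5 210.3 135. ]
```

Next I push on towards +x (tool +y) until the keeper meets its stop.

Scaled: 0.006 m / 0.25 = 0.024, 0.003 m / 0.25 = 0.012.

```bash
echo '[[0.35, [0, 0.012, 0], 0], [0.35, [0, 0.024, 0], 0], [0.35, [0, 0.024, 0], 0]]' | python3 nudge.py|sed -n '2p;4p'
echo '[[0.35, [0, 0.008, 0], 0], [0.35, [0, 0.016, 0], 0], [0.35, [0, 0.016, 0], 0]]' | python3 nudge.py|sed -n '2p;4p'
echo '[[0.35, [0, 0.008, 0], 0], [0.35, [0, 0.012, 0], 0], [0.35, [0, 0.012, 0], 0]]' | python3 nudge.py|sed -n '2p;4p'
```

```text
tcp_pos: [0.5804, 0.2051, 0.1173]
contact_force: [-4.9, -1.0, 2.3]
tcp_pos: [0.5806, 0.2051, 0.117]
contact_force: [-14.4, -3.9, 10.3]
tcp_pos: [0.5808, 0.2051, 0.1168]
contact_force: [-21.4, -6.0, 15.1]
```

The manual's scale: shifts go in shares of 0.25 m and turns go in shares of 2 pi rad. Converting my numbers, -0.014 m / 0.25 = -0.056, -0.007 m / 0.25 = -0.028.

```bash
echo '[[0.35, [0, -0.028, 0], 0], [0.35, [0, -0.056, 0], 0], [0.45, [0, -0.056, 0], 0], [0.45, [0, -0.056, 0], 0]]' | python3 nudge.py|sed -n '2p;4p'
echo '[[0.45, [0, 0, -0.12], 0], [0.45, [0, 0, -0.24], 0], [0.45, [0, 0, -0.36], 0], [0.45, [0, 0, -0.48], 0], [0.45, [0, 0, -0.6], 0]]' | python3 nudge.py|sed -n '2p;4p'
echo '[[0.45, [-0.16, -0.04, 0], 0], [0.45, [-0.32, -0.08, 0], 0], [0.45, [-0.48, -0.12, 0], 0], [0.45, [-0.64, -0.16, 0], 0], [0.45, [-0.8, -0.2, 0], 0]]' | python3 nudge.py|sed -n '2p;4p'
echo '[[0.45, [0, 0, 0], 0], [0.45, [0, 0, 0], 0], [0.45, [0, 0, 0], 0]]' | python3 nudge.py|sed -n '1,2p'
python3 - <<'E'
from h import *
im,P=cloud("top");bar(P,(.52,.64,.15,.26),.126,.145,"pin");bar(P,(.53,.64,.16,.33),.09,.112,"keeper")
bar(P,(.54,.64,.05,.185),.061,.07,"fix");bar(P,(.54,.64,.05,.185),.0715,.079,"long");bar(P,(.54,.64,.05,.185),.0805,.088,"short")
print("bars seen",[np.round(np.nanmean(P[v,u-0]),3) for u,v in[(312,215)]])
im,_=cloud("side");cv2.imwrite("pics/s8.png",im)
cv2.imwrite("pics/s8.png",cv2.resize(im[20:360,80:440],None,fx=1.7,fy=1.7))
E
```

```text
tcp_pos: [0.5754, 0.2039, 0.1175]
contact_force: [0.5, 1.2, 0.6]
tcp_pos: [0.5756, 0.2039, 0.269]
contact_force: [0.3, 0.7, 0.8]
tcp_pos: [0.5496, -0.0027, 0.2678]
contact_force: [1.4, -0.5, -0.7]
time: 25.78
tcp_pos: [0.5499, -0.0004, 0.2676]
pin 39 c [576.6 202.8] size [14.6 14.2] ang 3.9 mean [576.5 202.6 138.5]
keeper 407 c [570.  255.4] size [ 22.6 120.1] ang 7.1 mean [569.2 259.4 103.8]
fix 129 c [586.2 136. ] size [26.2 97.3] ang 7.4 mean [578.1 134.8  66.7]
long 115 c [585.2 141.4] size [24.2 87.3] ang 8.6 mean [586.4 144.3  75.3]
short 68 c [593. 157.] size [ 8.2 53.5] ang 7.4 mean [592.9 156.4  83.5]
bars seen [np.float64(0.394)]
```

View pics/s8.png

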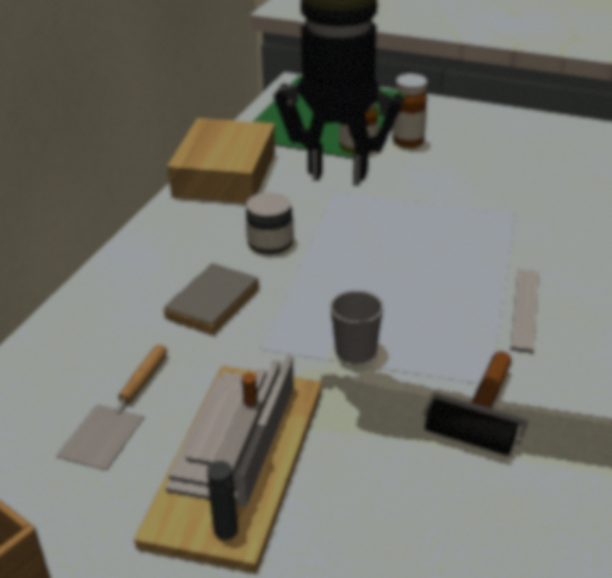

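Run:
```python
from h import *
im,P=cloud("wrist")
a=np.radians(7.1);q=P-np.array([.567,.1745,.018]);x=(q[...,0]*np.cos(a)+q[...,1]*np.sin(a))*1000;y=(-q[...,0]*np.sin(a)+q[...,1]*np.cos(a))*1000;z=q[...,2]*1000
for y0 in range(-100,20,15):
    r=[]
    for lo,hi in((46,53),(54.5,61),(62.5,70)):
        m=(y>y0)&(y<y0+15)&(z>lo)&(z<hi)&(x>-10)&(x<45); r.append((m.sum(),*np.round(np.percentile(x[m],[5,50,95]),1)) if m.sum()>5 else None)
    print(y0,*r)
for lo,hi in((46,53),(54.5,61),(62.5,70)):
    m=(z>lo)&(z<hi)&(x>-10)&(x<45)&(abs(y)<110); print("ymin,max",np.round(np.percentile(y[m],[1,99]),1))
```

```text
-100 (np.int64(126), np.float64(-2.3), np.float64(1.2), np.float64(4.9)) None None
-85 (np.int64(178), np.float64(-2.0), np.float64(1.8), np.float64(8.0)) (np.int64(96), np.float64(8.4), np.float64(12.0), np.float64(15.6)) None
-70 (np.int64(187), np.float64(-2.3), np.float64(2.0), np.float64(8.1)) (np.int64(174), np.float64(8.2), np.float64(11.8), np.float64(15.4)) None
-55 (np.int64(199), np.float64(-2.0), np.float64(2.3), np.float64(9.2)) (np.int64(206), np.float64(8.2), np.float64(12.5), np.float64(17.4)) (np.int64(137), np.float64(16.3), np.float64(20.0), np.float64(23.7))
-40 (np.int64(197), np.float64(-2.3), np.float64(1.9), np.float64(8.0)) (np.int64(204), np.float64(8.1), np.float64(12.0), np.float64(16.1)) (np.int64(201), np.float64(16.1), np.float64(19.8), np.float64(23.6))
-25 (np.int64(146), np.float64(-2.0), np.float64(1.8), np.float64(8.0)) (np.int64(121), np.float64(8.2), np.float64(12.4), np.float64(16.1)) (np.int64(89), np.float64(16.3), np.float64(19.9), np.float64(23.5))
-10 None None None
5 None None None
ymin,max [-96.2 -15.2]
ymin,max [-77.7 -17. ]
ymin,max [-50.5 -18.9]
```

Run:
```python
from h import *
im,P=cloud("wrist")
a=np.radians(7.1);q=P-np.array([.567,.1745,.018]);x=(q[...,0]*np.cos(a)+q[...,1]*np.sin(a))*1000;y=(-q[...,0]*np.sin(a)+q[...,1]*np.cos(a))*1000;z=q[...,2]*1000
m=(abs(y+65)<8)&(x>-8)&(x<30)
o=np.round(x[m]).astype(int)
for k in range(-6,26): print(k,np.round(np.percentile(z[m][o==k],[5,50,95]),0) if (o==k).any() else None,end="; ")
for k,(lo,hi) in {"flat fix":(82,89),"flat long":(62,78)}.items():
    n=(abs(y+65)<8)&(x>lo)&(x<hi); print("\n",k,np.nanmedian(z[n]) if n.any() else None)
v,u=np.nonzero((abs(x-8)<40)&(abs(y+60)<45)&(z>0)); print(u.min(),u.max(),v.min(),v.max())
c=im[max(0,v.min()-10):v.max()+10,max(0,u.min()-10):u.max()+10];f=min(780/c.shape[1],580/c.shape[0])
c=cv2.resize(c,None,fx=f,fy=f,interpolation=cv2.INTER_CUBIC);cv2.imwrite("pics/w9.png",cv2.convertScaleAbs(c,alpha=1.6))
```

```text
-6 [-2. -1.  0.]; -5 [-2. -1.  0.]; -4 [-3. -1.  1.]; -3 [-2. -0.  3.]; -2 [ 2. 31. 50.]; -1 [48. 49. 51.]; 0 [48. 49. 51.]; 1 [49. 49. 50.]; 2 [48. 49. 50.]; 3 [48. 49. 50.]; 4 [48. 49. 51.]; 5 [48. 49. 50.]; 6 [48. 48. 49.]; 7 None; 8 [31. 45. 57.]; 9 [56. 57. 58.]; 10 [56. 57. 58.]; 11 [56. 57. 58.]; 12 [56. 57. 58.]; 13 [56. 57. 59.]; 14 [56. 57. 59.]; 15 [56. 57. 58.]; 16 [56. 57. 59.]; 17 None; 18 None; 19 None; 20 None; 21 None; 22 None; 23 [14. 15. 16.]; 24 [14. 15. 16.]; 25 [14. 15. 16.]; 
 flat fix 15.01361541791162

 flat long 15.241845611637123
283 369 0 108
```

View pics/w9.png

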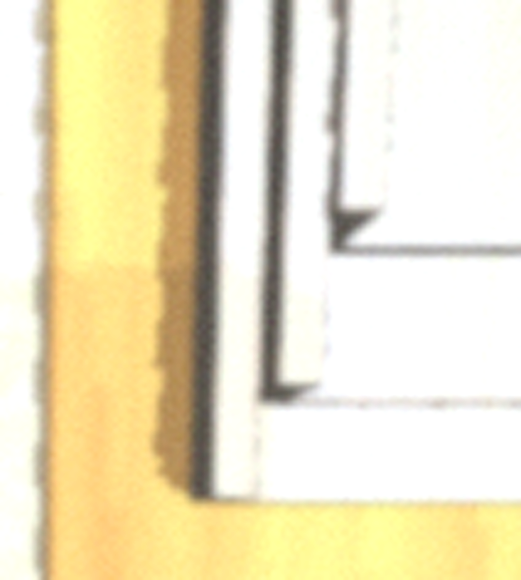

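The crop and the depth profile show about 2 mm between the fixed upright and the long one, so the stack is not fully home. The upper push probably tipped the pieces instead of sliding them. I'll push again low, on the toes of the flat legs, where the keeper isn't in the way.

Run:
```python
from h import *
P=np.load("pics/top0.npy")
q=P-np.array([.567,.1745,0]);a=np.radians(7.1);x=(q[...,0]*np.cos(a)+q[...,1]*np.sin(a))*1000;y=(-q[...,0]*np.sin(a)+q[...,1]*np.cos(a))*1000
m=(x>110)&(x<200)&(abs(y)<60)&(P[...,2]>.005);print("knife nearest nest-x",np.percentile(x[m],[1,5]),"z",np.percentile(P[...,2][m],98))
goto(.681,.1887,.26,7.1)
```

```text
knife nearest nest-x [134.77973767 169.20210065] z 0.021239489115442822
go [0.1695 0.1536 0.0075] turn 0.0 | tcp [0.5496 0.0014 0.2674] y-dir 7.11 tilt [0.0004 0.0005] t 25.9833
```

Scaled: 0.145 m / 0.25 = 0.58, 0.13 m / 0.25 = 0.52.

```bash
echo '[[0, [0.12, 0.104, 0], 0], [0, [0.24, 0.208, 0], 0], [0, [0.36, 0.32, 0], 0], [0, [0.48, 0.432, 0], 0], [0, [0.58, 0.52, 0], 0]]' | python3 nudge.py|sed -n '2p'
echo '[[0, [0.096, 0.08, 0.08], 0], [0, [0.096, 0.08, 0.24], 0], [0, [0.096, 0.08, 0.4], 0], [0, [0.096, 0.08, 0.52], 0], [0, [0.096, 0.08, 0.52], 0]]' | python3 nudge.py|sed -n '2p'
echo '[[0, [0, 0, 0], 0], [0, [0, 0, 0], 0]]' | python3 nudge.py|sed -n '2p'
python3 -c "
from h import *
goto(.677,.1882,.030,7.1)"
```

```text
tcp_pos: [0.6619, 0.1631, 0.2666]
tcp_pos: [0.6736, 0.1851, 0.1289]
tcp_pos: [0.6789, 0.1867, 0.1396]
go [ 0.0016 -0.002   0.1096] turn -0.002 | tcp [0.6789 0.1867 0.1396] y-dir 6.97 tilt [0.0027 0.0015] t 26.9833
```

Scaled: 0.102 m / 0.25 = 0.408, 0.1 m / 0.25 = 0.4.

```bash
echo '[[0, [0.006, 0, 0.12], 0], [0, [0.006, 0, 0.24], 0], [0, [0.006, 0, 0.34], 0], [0, [0.006, 0, 0.4], 0], [0, [0.006, 0, 0.408], 0]]' | python3 nudge.py|sed -n '2p;4p'
echo '[[0, [0, 0, 0], 0], [0, [0, 0, 0], 0], [0, [0, 0, 0], 0]]' | python3 nudge.py|sed -n '2p;4p'
```

```text
tcp_pos: [0.6774, 0.1865, 0.0344]
contact_force: [0.5, 0.2, 0.9]
tcp_pos: [0.6793, 0.1877, 0.0381]
contact_force: [0.1, -0.4, -0.6]
```

Scaled: 0.008 m / 0.25 = 0.032, -0.006 m / 0.25 = -0.024.

```bash
echo '[[0, [0, 0, 0.016], 0], [0, [0, 0, 0.032], 0], [0, [0, -0.012, 0.032], 0], [0, [0, -0.024, 0.032], 0], [0, [0, -0.024, 0.032], 0]]' | python3 nudge.py|sed -n '2p;4p'
echo '[[0, [0, -0.004, 0], 0], [0, [0, -0.008, 0], 0], [0, [0, -0.012, 0], 0], [0, [0, -0.012, 0], 0]]' | python3 nudge.py|sed -n '2p;4p'
echo '[[0, [0, -0.004, 0], 0], [0, [0, -0.008, 0], 0], [0, [0, -0.012, 0], 0], [0, [0, -0.012, 0], 0]]' | python3 nudge.py|sed -n '2p;4p'
```

```text
tcp_pos: [0.6709, 0.1862, 0.0271]
contact_force: [1.1, 0.1, 0.8]
tcp_pos: [0.6686, 0.1858, 0.0273]
contact_force: [0.3, -0.1, 0.7]
tcp_pos: [0.6662, 0.1854, 0.0275]
contact_force: [1.6, -0.3, -1.1]
```

Scaled: -0.003 m / 0.25 = -0.012, -0.002 m / 0.25 = -0.008.

```bash
echo '[[0, [0, -0.004, -0.004], 0], [0, [0, -0.008, -0.004], 0], [0, [0, -0.012, -0.004], 0], [0, [0, -0.012, -0.004], 0]]' | python3 nudge.py|sed -n '2p;4p'
echo '[[0, [0, -0.004, 0], 0], [0, [0, -0.008, 0], 0], [0, [0, -0.012, 0], 0], [0, [0, -0.012, 0], 0]]' | python3 nudge.py|sed -n '2p;4p'
echo '[[0, [0, -0.004, 0], 0], [0, [0, -0.008, 0], 0], [0, [0, -0.008, 0], 0]]' | python3 nudge.py|sed -n '2p;4p'
```

```text
tcp_pos: [0.6623, 0.1851, 0.0282]
contact_force: [0.2, -0.1, -0.6]
tcp_pos: [0.6605, 0.1846, 0.0284]
contact_force: [2.5, 0.7, -2.0]
tcp_pos: [0.6589, 0.1845, 0.0284]
contact_force: [4.7, 0.1, -2.9]
```

Scaled: -0.002 m / 0.25 = -0.008, -0.001 m / 0.25 = -0.004.

```bash
echo '[[0, [0, -0.004, 0], 0], [0, [0, -0.008, 0], 0], [0, [0, -0.008, 0], 0]]' | python3 nudge.py|sed -n '2p;4p'
echo '[[0, [0, -0.004, 0], 0], [0, [0, -0.008, 0], 0], [0, [0, -0.008, 0], 0]]' | python3 nudge.py|sed -n '2p;4p'
echo '[[0, [0, -0.004, 0], 0], [0, [0, -0.008, 0], 0], [0, [0, -0.008, 0], 0]]' | python3 nudge.py|sed -n '2p;4p'
```

```text
tcp_pos: [0.6588, 0.1845, 0.0286]
contact_force: [10.5, 2.0, -7.4]
tcp_pos: [0.6588, 0.1845, 0.029]
contact_force: [14.5, 4.4, -9.6]
tcp_pos: [0.659, 0.1845, 0.0295]
contact_force: [19.0, 4.7, -10.8]
```

Scaled: 0.012 m / 0.25 = 0.048, -0.01 m / 0.25 = -0.04.

```bash
echo '[[0, [0, 0.032, 0], 0], [0, [0, 0.048, 0], 0], [0, [0, 0.048, -0.024], 0], [0, [0, 0.048, -0.04], 0], [0, [0, 0.048, -0.04], 0]]' | python3 nudge.py|sed -n '2p;4p'
echo '[[0, [0, 0, 0], 0], [0, [0, 0, 0], 0]]' | python3 nudge.py|sed -n '2p;4p'
```

```text
tcp_pos: [0.6635, 0.1858, 0.0395]
contact_force: [-0.1, 0.0, 0.6]
tcp_pos: [0.6633, 0.1852, 0.0384]
contact_force: [-0.3, -0.3, -0.0]
```

Scaled: -0.011 m / 0.25 = -0.044, -0.008 m / 0.25 = -0.032.

```bash
echo '[[0, [0, -0.016, -0.004], 0], [0, [0, -0.032, -0.004], 0], [0, [0, -0.044, -0.004], 0], [0, [0, -0.044, -0.004], 0]]' | python3 nudge.py|sed -n '2p;4p'
echo '[[0, [0, -0.004, 0], 0], [0, [0, -0.008, 0], 0], [0, [0, -0.012, 0], 0], [0, [0, -0.012, 0], 0]]' | python3 nudge.py|sed -n '2p;4p'
echo '[[0, [0, -0.004, 0], 0], [0, [0, -0.008, 0], 0], [0, [0, -0.012, 0], 0], [0, [0, -0.012, 0], 0]]' | python3 nudge.py|sed -n '2p;4p'
```

```text
tcp_pos: [0.6519, 0.1838, 0.0392]
contact_force: [0.1, 0.5, -0.1]
tcp_pos: [0.6498, 0.1834, 0.0392]
contact_force: [-0.7, -0.0, 0.2]
tcp_pos: [0.6474, 0.1832, 0.0393]
contact_force: [1.5, 2.3, -0.8]
```

Scaled: -0.003 m / 0.25 = -0.012, -0.002 m / 0.25 = -0.008.

```bash
echo '[[0, [0, -0.004, 0], 0], [0, [0, -0.008, 0], 0], [0, [0, -0.012, 0], 0], [0, [0, -0.012, 0], 0]]' | python3 nudge.py|sed -n '2p;4p'
echo '[[0, [0, -0.004, 0], 0], [0, [0, -0.008, 0], 0], [0, [0, -0.008, 0], 0]]' | python3 nudge.py|sed -n '2p;4p'
echo '[[0, [0, -0.004, 0], 0], [0, [0, -0.008, 0], 0], [0, [0, -0.008, 0], 0]]' | python3 nudge.py|sed -n '2p;4p'
```

```text
tcp_pos: [0.6469, 0.1831, 0.0397]
contact_force: [8.7, 1.7, -5.3]
tcp_pos: [0.6469, 0.1831, 0.0401]
contact_force: [13.8, 3.8, -7.9]
tcp_pos: [0.6469, 0.183, 0.0407]
contact_force: [17.8, 4.9, -9.6]
```

Scaled: -0.11 m / 0.25 = -0.44, -0.07 m / 0.25 = -0.28.

```bash
echo '[[0, [0, 0.048, 0], 0], [0, [0, 0.1, 0], 0], [0, [0, 0.1, -0.12], 0], [0, [0, 0.1, -0.28], 0], [0, [0, 0.1, -0.44], 0]]' | python3 nudge.py|sed -n '2p'
echo '[[0.4, [0, 0, -0.16], 0], [0.4, [0, 0, -0.32], 0], [0.4, [0, 0, -0.48], 0], [0.4, [0, 0, -0.48], 0]]' | python3 nudge.py|sed -n '2p'
echo '[[0.4, [-0.12, -0.1, 0], 0], [0.4, [-0.24, -0.2, 0], 0], [0.4, [-0.36, -0.3, 0], 0], [0.4, [-0.48, -0.4, 0], 0], [0.4, [-0.6, -0.42, 0], 0]]' | python3 nudge.py|sed -n '2p'
echo '[[0.4, [0, 0, 0], 0], [0.4, [0, 0, 0], 0], [0.4, [0, 0, 0], 0]]' | python3 nudge.py|sed -n '1,2p'
python3 - <<'E'
from h import *
im,P=cloud("wrist")
a=np.radians(7.1);q=P-np.array([.567,.1745,.018]);x=(q[...,0]*np.cos(a)+q[...,1]*np.sin(a))*1000;y=(-q[...,0]*np.sin(a)+q[...,1]*np.cos(a))*1000;z=q[...,2]*1000
for y0 in range(-100,20,15):
    r=[]
    for lo,hi in((46,53),(54.5,61),(62.5,70)):
        m=(y>y0)&(y<y0+15)&(z>lo)&(z<hi)&(x>-10)&(x<45); r.append([int(m.sum()),*np.round(np.percentile(x[m],[5,50,95]),1).tolist()] if m.sum()>5 else None)
    print(y0,*r)
im,P=cloud("top");bar(P,(.52,.64,.15,.26),.126,.145,"pin");bar(P,(.53,.64,.16,.33),.095,.112,"keeper")
v,u=np.nonzero((abs(x-8)<40)&(abs(y+60)<45)&(z>0)); im,_=cloud("wrist")
c=im[max(0,v.min()-10):v.max()+10,max(0,u.min()-10):u.max()+10];f=min(780/c.shape[1],580/c.shape[0])
cv2.imwrite("pics/w10.png",cv2.resize(c,None,fx=f,fy=f,interpolation=cv2.INTER_CUBIC))
E
```

```text
tcp_pos: [0.6633, 0.185, 0.149]
tcp_pos: [0.667, 0.1875, 0.2792]
tcp_pos: [0.5749, 0.0228, 0.269]
time: 34.23
tcp_pos: [0.5783, 0.0245, 0.2692]
-100 [117, -1.9, 1.8, 5.6] None None
-85 [156, -1.9, 1.8, 5.5] [80, 6.9, 10.5, 14.1] None
-70 [160, -2.0, 1.7, 5.3] [156, 6.8, 10.4, 13.9] None
-55 [162, -2.0, 1.6, 5.2] [175, 6.7, 10.3, 14.7] [127, 14.9, 18.5, 22.5]
-40 [165, -2.0, 1.5, 5.1] [184, 6.5, 10.1, 14.2] [189, 14.7, 18.7, 22.2]
-25 [179, -2.1, 1.4, 5.8] [196, 6.4, 10.6, 14.2] [187, 15.1, 18.5, 21.9]
-10 [204, -2.1, 2.2, 6.4] [181, 7.1, 10.6, 14.7] [159, 15.0, 18.9, 22.4]
5 [20, -2.1, 2.1, 6.4] None None
pin 40 c [576.5 203. ] size [14.3 13.7] ang 27.8 mean [576.3 202.4 138.8]
keeper 404 c [570.  255.1] size [ 23.  119.8] ang 7.0 mean [569.2 259.8 103.8]
```

View pics/w10.png

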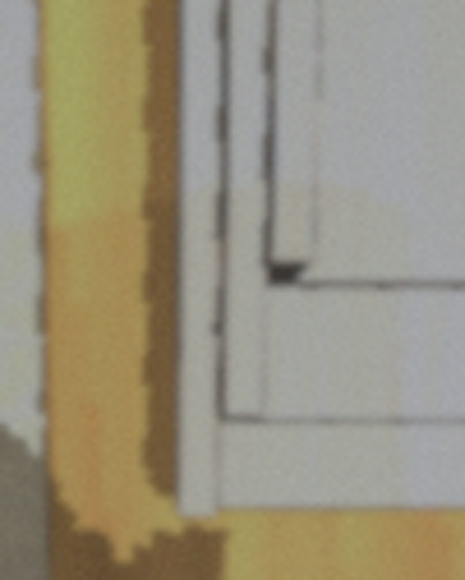

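The uprights are now tight: the joints at columns 222 and 270 are hairlines, spacing is about 8 mm and the pieces are parallel. The keeper is at its stop and the arm is clear, so I'm handing in.

```bash
python3 -c "
from rig import ctrl, optics
print(ctrl.finish_job())"
```

```text
the job is handed in; nothing more can be done
None
```

The job is handed in at about 34 s of the 72 s: both angles are nested and pushed against hard stops (spacing measures 8–9 mm for 8 mm legs), the keeper is swung to its stop, everything is released, and I saw no other bench item disturbed.

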